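Tip the toggle ball into the dish and turn the dish

TASK

Pick up the metal scoop, hold its open nose low over the wooden dish and tip it to about 45 degrees, staying there until the loose wooden ball has rolled out into the dish; then stand the scoop level on its cork coaster again and let go of it. Next lift the dish level, more than 5 cm straight up off its wooden rest and still pointing as it stood, and only then turn it a quarter turn (either way) above the rest, keeping it level with the ball in its middle all the while. Finish while still holding the dish there in the gripper, still and level, with the ball at its centre, and leave everything else on the table undisturbed.

Things in the scene. Friction and masses are not known exactly. Their poses are not given: they have to be found in the camera images.
- scoop: Loose aluminium scoop: open trough 80 mm long (x), 40 wide (y), 40 high, upright sides, upswept nose, 110 g. Origin: centre of underside, z up; open nose at its -x end. Inside 34 mm wide; the floor is a V rising at 20 degrees both ways from x = +6 mm, so the ball rolls out over the nose only when that dips well over 20 degrees. Grip across the 40 mm. Stands on the coaster, yawed up to 12 degrees to it.
- scoop_lip (a point): Middle of the scoop's pouring lip, at its nose: 40 mm from the scoop's origin along its -x and 21 mm up. The scoop stands on a flat underside from x = -12 to +40 mm, with its full-height side walls over it; ahead of that the nose sweeps up at 20 degrees, about 4 mm thick under the lip.
- ball: Loose plain wooden toggle ball, diameter 28 mm, 12 g; it starts in the scoop. Its own origin turns with it: use point ball_center.
- ball_center (a point): Centre of the ball.
- dish: Loose wooden dish, oblong 150 mm long (x), 62 wide (y), 28 high, 110-220 g, same both ways round. Walls 4 mm, flat and upright outside. Origin: centre of underside, z up. The cork inside falls 8-10 degrees from all walls to its lowest point at the centre, where the ball settles with its centre 21 mm above the underside. Stands lengthwise on the rest; grip across the 62 mm at mid-length.
- rest: Fixed dark wooden batten under the dish, 120 mm long (x), 40 mm wide (y), 12 mm high. Origin: centre of its underside, on the table. Its x axis shows how the dish stood; the dish ends with its long side square to it.
- coaster: Fixed cork coaster of the scoop, 110 mm (x) by 80 mm (y), 5 mm thick. Origin: centre of its underside, on the table.
- spool_a: Bystander: thread spool standing upright, 38 mm across, 55 mm high; origin centre of the underside.
- spool_b: Bystander: thread spool standing upright, 42 mm across, 65 mm high; origin centre of the underside.
- tape_case: Bystander: round tape-measure case lying flat, 60 mm across, 22 mm high; origin centre of the underside.
- mug: Bystander: mug, 80 mm across, 90 mm high, with a handle at its +y; origin centre of the underside.
- button_jar: Bystander: glass jar, 60 mm across, 75 mm high; origin centre of the underside.
- scissors: Bystander: scissors lying flat, about 200 mm long, blades along +x; origin at the pivot.
- bar_clamp: Bystander: bar clamp lying flat, 240 mm long (x), 24 mm high; origin under the middle of the bar.
There are look-alikes about, which are no part of the job. Of the things that look like the coaster, the middle-sized one is meant. Several things have the shape of the dish; the one meant has the colours described above.

How it is judged:
On the way, in this order (a step that is already met when the one before it is completed fails the run):
1. the scoop is tipped to about 45 degrees (35 to 60) and the ball has rolled into the dish (angle between scoop's own z axis and vertical between 0.61 and 1.05 rad and x of ball_center in the frame of dish between -0.075 and 0.075 m and y of ball_center in the frame of dish between -0.031 and 0.031 m and z of ball_center in the frame of dish between 0 and 0.042 m), for 0.1 s.
2. the scoop stands level on its coaster, released, and the ball is in the dish (horizontal distance between scoop and coaster below 0.03 m and angle between scoop's own z axis and vertical below 0.08 rad and z of scoop in the frame of coaster below 0.009 m and linear speed of scoop below 0.02 m/s and contact force between scoop and the fingers below 0.1 N and x of ball_center in the frame of dish between -0.075 and 0.075 m and y of ball_center in the frame of dish between -0.031 and 0.031 m and z of ball_center in the frame of dish between 0 and 0.042 m), for 0.2 s.
3. the dish is held more than 5 cm above its rest, level, still lengthwise with the rest, with the ball in its middle (z of dish in the frame of rest above 0.062 m and horizontal distance between dish and rest below 0.05 m and angle between dish's own z axis and vertical below 0.09 rad and contact force between dish and the fingers above 0.5 N and x of ball_center in the frame of dish between -0.012 and 0.012 m and y of ball_center in the frame of dish between -0.012 and 0.012 m and z of ball_center in the frame of dish between 0 and 0.03 m and angle between the x axis of dish and the x axis of rest, either way round below 0.2 rad), for 0.2 s.
At the end, for the whole second after the job is handed in: The gripper holds the dish, more than 5 cm above its rest and within 5 cm of it sideways, level within 5 degrees, still, its long side square to the rest within 8.5 degrees, the ball within 12 mm of its centre each way; the scoop stands level on its coaster, centres within 30 mm, released (z of dish in the frame of rest above 0.062 m and horizontal distance between dish and rest below 0.05 m and angle between dish's own z axis and vertical below 0.09 rad and contact force between dish and the fingers above 0.5 N and x of ball_center in the frame of dish between -0.012 and 0.012 m and y of ball_center in the frame of dish between -0.012 and 0.012 m and z of ball_center in the frame of dish between 0 and 0.03 m and horizontal distance between scoop and coaster below 0.03 m and angle between scoop's own z axis and vertical below 0.08 rad and z of scoop in the frame of coaster below 0.009 m and linear speed of each of scoop, dish below 0.02 m/s and contact force between scoop and the fingers below 0.1 N and angle between the x axis of dish and the y axis of rest, either way round below 0.15 rad and angular speed of dish below 0.1 rad/s); the arm keeps its last pose, push and grip.
It fails at once if the scoop is tipped past 60 degrees (angle between scoop's own z axis and vertical above 1.05 rad).
It fails at once if the ball is dropped from high or flung (faster than 1.2 m/s) (linear speed of ball above 1.2 m/s).
It fails at once if the lifted dish is tilted by more than 9 degrees (z of dish in the frame of rest above 0.022 m and angle between dish's own z axis and vertical above 0.16 rad).
It fails at once if the ball leaves the middle (25 mm) of the lifted dish (z of dish in the frame of rest above 0.022 m and horizontal distance between ball_center and dish above 0.025 m).
It fails at once if a bystander is moved by more than 30 mm (distance of any of spool_a, spool_b, tape_case, mug, button_jar, scissors, bar_clamp from where it was at the start of the episode above 0.03 m).
It also fails if it takes over 72 s, if anything falls off the work surface, if the arm or the gripper's body presses on something with over 40 N, if the wrist force passes 120 N, or if a joint passes its speed limit or range.

ROBOT

A 6-joint arm with a two-finger parallel gripper is mounted at the origin on the work surface. World frame = base frame: x ahead of the robot, y to its left, z up, the work surface at z = 0. Lengths are in m, angles in rad, forces in N, time in s.
With the tool pointing down it reaches from about 0.375 to 0.975 m from the base axis. Payload 3.8 kg.
Tool frame: the origin (TCP) lies midway between the tips of the shut fingers; the grasp point (between the pads) lies 19 mm behind it; z points along the fingers, y is the line along which they close (so a half turn about z gives the same grasp; the last joint's range is limited). The gripper opens to 85 mm and grips with 20 to 120 N. Pads are 22 mm wide; open, the fingers measure 114 mm over their backs; the gripper's body (76 mm by 85 mm) begins 54 mm behind the grasp point. The pads swing forward as they close: fully open they stand 13 mm farther back than shut.
Start: joints at [1.151, 0.264, 1.604, -0, 1.274, -0.037], TCP at [0.252, 0.626, 0.231] pointing down, gripper open.
Joint ranges: [-2.63, 2.63], [-0.94, 2.18], [0.31, 2.57], [-1.31, 4.45], [0, 2.66], [-2.55, 2.55]. Speed limits (rad/s): [2.57, 2.57, 3.14, 3.14, 3.14, 3.14].

INTERFACE

Orientations are given as a rotation vector (axis times angle).
In Python, from workcell import bot, imaging gives the robot as it stands.
- The arm moves only by the tool step_arm, never from a script. Its argument "series" is a list of rows, each an object of numbers: "grip": the closure, from -1 (fully open) to 1 (shut); "x", "y", "z": the shift along the tool's x, y, z normalised to -1 to 1, where 1 is 500 mm; "ax", "ay", "az": the turn, a rotation vector about the tool's x, y, z normalised to -1 to 1, where 1 is 30 degrees. A call has 1 to 12 rows; each row is the pose to reach, as a shift and turn from the pose commanded when the call began, along the tool's axes at that moment; what a row does not reach only later rows make up. A row lasts 1/10 s, in which the tool goes at most 50 mm and 8.59 degrees, less where a joint would pass 70% of its speed; a pose out of reach is approached as far as the arm can. A call with a number of a shift or a turn outside -1 to 1 is refused whole. A call with a gripper value outside its range is refused whole. The fingers move at their own pace and stop on an object; "force" is the grip in N (left out, the last holds). Time passes only in rows, so rows that repeat a pose let the fingers close. It gives the time, the measured TCP pose, the force, the opening and the grip force at its end, in the units of the state.
- bot.read_state(): the state, without advancing time (a new reading comes with each control period).
- imaging.read_camera(name): name is "side" or "top" or "wrist"; returns a dict with "img" (384x512x3 uint8, red, green, blue), "fx", "fy", "cx", "cy" (pixels), "k1" (the pictures are not rectified: a ray, as slopes to the right and down, at radius r is drawn at 1 + k1 r^2 times it, then the intrinsics apply), "R" (3x3) and "t" (3): a world point X has camera coordinates R X + t. Camera axes: x right, y down, z forward; pixel columns grow to the right and rows downward; lengths in m; the calibration is good to about 2 mm. A picture is of the moment at which its call begins. There is no depth.
- bot.finish_job(): hands the job in; it is judged then, once.
The state is a dict: "time": time; "q": joint angles; "joint_vel": joint speeds; "joint_torque": joint torques, N m; "tool_pos": TCP position; "tcp_rot": TCP orientation; "wrist_force": force on the tool from outside, world axes, zero at the start; "torque": the same for the moment, N m; "width": opening from 0.0 (shut) to 1.0 (fully open); "grip_force": force on a finger pad.
Only numpy, scipy, OpenCV 4.12 (cv2) and the standard library are available. Lean on these libraries where they do the work, as an engineer would, in place of code of your own. Each camera call takes 0.05 s, during which the arm holds its last target. There are 200 camera calls.

## Working session

There is one attempt and no reset: what is moved stays moved. The work goes in short steps, Python scripts to look and compute and a tool call to move; the robot and the scene stay as the last step left them, time stands still between calls to the robot, and variables do not carry over. Pictures are saved under pics/ and viewed, at most 10 in all, crops included, and the job is handed in when it is done.

Besides the shell and the picture viewer there is one more tool, called after ">>>" as name(argument=value, ...) on one line, values as JSON. step_arm: Moves the arm, as the interface text tells. Scaled input: -1 to 1 covers 500 mm each way for a shift and 30 degrees each way for a turn. Its arguments: {"type":"object","properties":{"series":{"type":"array","items":{"type":"object","properties":{"grip":{"type":"number"},"x":{"type":"number","minimum":-1,"maximum":1},"y":{"type":"number","minimum":-1,"maximum":1},"z":{"type":"number","minimum":-1,"maximum":1},"ax":{"type":"number","minimum":-1,"maximum":1},"ay":{"type":"number","minimum":-1,"maximum":1},"az":{"type":"number","minimum":-1,"maximum":1}}}},"force":{"type":"number"}},"required":["series"]}

```bash
mkdir -p pics
cat > h.py <<'E'
import numpy as np, cv2
from scipy.spatial.transform import Rotation as Ro
from workcell import bot, imaging
def cam(n):
    c=imaging.read_camera(n); c['R']=np.array(c['R']); c['t']=np.array(c['t']); return c
def save(c,f,box=None,s=1):
    im=c['img'][:,:,::-1]
    if box: im=im[box[1]:box[3],box[0]:box[2]]
    cv2.imwrite('pics/'+f,cv2.resize(im,None,fx=s,fy=s,interpolation=cv2.INTER_CUBIC))
def K(c): return np.array([[c['fx'],0,c['cx']],[0,c['fy'],c['cy']],[0,0,1.]])
def ray(c,u,v):
    p=cv2.undistortPointsIter(np.array([[[u,v]]],float),K(c),np.array([c['k1'],0,0,0.]),None,None,(3,50,1e-10))[0,0]
    return -c['R'].T@c['t'], c['R'].T@np.array([p[0],p[1],1])
def plane(c,u,v,z):
    o,d=ray(c,u,v); return o+d*(z-o[2])/d[2]
def proj(c,X):
    p=cv2.projectPoints(np.array(X,float).reshape(-1,1,3),cv2.Rodrigues(c['R'])[0],c['t'],K(c),np.array([c['k1'],0,0,0.]))[0]; return p[:,0]
def rel(s,P,Rt):
    "row numbers for target TCP P, rotation Rt from state pose s"
    R0=Ro.from_rotvec(s['tcp_rot']).as_matrix(); d=R0.T@(np.array(P)-s['tool_pos'])/.5
    a=np.degrees(Ro.from_matrix(R0.T@Rt).as_rotvec())/30
    return d.round(4),a.round(4)
E
python3 - <<'E'
from h import *
s=bot.read_state(); print(s)
t=cam('top'); save(t,'top0.png',None,1.5); d=cam('side'); save(d,'side0.png',None,1.5)
for c in(t,d): print(-c['R'].T@c['t'],c['R'][2],c['fx'],c['k1'])
print(proj(t,[[.4,0,0],[.8,0,0],[.6,.3,0],[.6,-.3,0]]))
E
```

```text
{'time': 0.0, 'q': array([ 1.15110143e+00,  2.64785103e-01,  1.60535194e+00,  2.55123220e-05,
        1.27370266e+00, -3.69474270e-02]), 'joint_vel': array([-0.00017777, -0.0001017 , -0.00049372,  0.00058055,  0.00128471,
       -0.00046361]), 'joint_torque': array([ 5.22842493e-04, -5.15085983e+01, -3.67333603e+01, -1.72167743e-04,
        1.25973884e-02, -5.12116088e-06]), 'tool_pos': array([0.25182223, 0.62549016, 0.22995241]), 'tcp_rot': array([-0.59746516, -3.0837126 ,  0.00342881]), 'wrist_force': array([ 0.96208112, -0.20232846,  0.02146487]), 'torque': array([-0.00780477, -0.00691018, -0.0115465 ]), 'grip_force': 0.0, 'width': 0.9962314827397235}
[ 0.22687797 -0.01694251  1.81520355] [ 0.19426374 -0.00630393 -0.98092908] 499.4634699003165 -0.011836847784501373
[0.50265617 1.08266063 0.90826285] [ 0.04721371 -0.79300998 -0.60737636] 430.93089897445327 -0.05728425995876973
[[246.12094657 251.14250652]
 [249.18816681 145.54073397]
 [166.79543234 195.02846154]
 [328.4254551  199.43633944]]
```

View pics/top0.png

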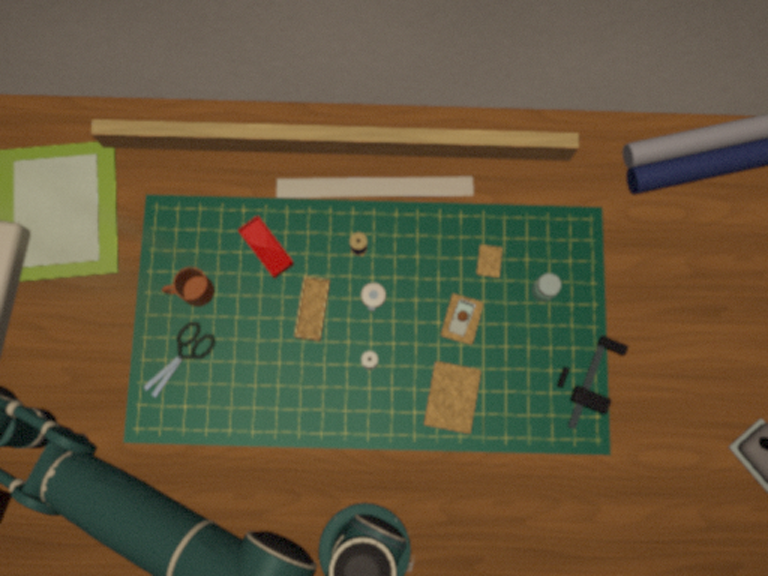

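View pics/side0.png

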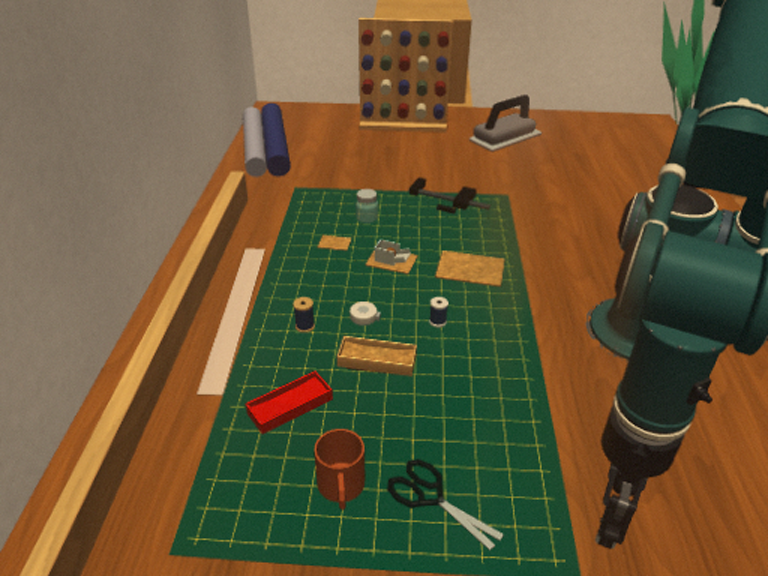

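The top view shows three cork coasters: (489,261) small, (463,319) middle-sized with the scoop on it, and (453,397) large. The middle one is meant. There are two dish shapes: red at (265,246), and wooden with cork inside at (312,307). The wooden one matches the description. I'll confirm both in one crop.

Run:
```python
from h import *
t=cam('top');d=cam('side')
a=cv2.resize(t['img'][155:265,190:345],None,fx=5,fy=5,interpolation=cv2.INTER_CUBIC)[:,:780]
b=cv2.resize(d['img'][155:255,215:345],None,fx=6,fy=6,interpolation=cv2.INTER_CUBIC)
W=780
im=np.zeros((600,W,3),np.uint8)
a=cv2.resize(t['img'][155:240,190:345],(510,280),interpolation=cv2.INTER_CUBIC); b=cv2.resize(d['img'][150:255,215:345],(390,315),interpolation=cv2.INTER_CUBIC)
im[:280,:510]=a; im[285:,:390]=b
cv2.imwrite('pics/crop.png',im[:,:,::-1])
for n,u,v,z in[('dish',312,307,.04),('coaster',463,319,.005),('scoop',463,319,.04)]: print(n,plane(t,u/1.5,v/1.5,z).round(3))
for n,u,v,z in[('dish',377,355,.04),('coaster',392,260,.005)]: print(n,plane(d,u/1.5,v/1.5,z).round(3))
for n,u,v,z in[('sa',370,358,.055),('sb',359,240,.065),('tape',373,294,.022),('jar',548,284,.075)]:print(n,plane(t,u/1.5,v/1.5,z).round(3))
w=cam('wrist');print(-w['R'].T@w['t'],w['R'],w['fx']); s=bot.read_state();print(Ro.from_rotvec(s['tcp_rot']).as_matrix().round(3))
```

```text
dish [0.56  0.142 0.04 ]
coaster [ 0.547 -0.226  0.005]
scoop [ 0.541 -0.222  0.04 ]
dish [0.56  0.161 0.04 ]
coaster [ 0.547 -0.216  0.005]
sa [ 0.439 -0.001  0.055]
sb [0.724 0.034 0.065]
tape [ 0.6   -0.004  0.022]
jar [ 0.625 -0.421  0.075]
[0.17890448 0.65648226 0.37190119] [[ 0.37348191  0.92763612 -0.00157779]
 [ 0.8819358  -0.35455388  0.31061358]
 [ 0.28757696 -0.11740006 -0.95053496]] 314.36953056242163
[[-0.928  0.374 -0.   ]
 [ 0.374  0.928 -0.001]
 [ 0.    -0.001 -1.   ]]
```

View pics/crop.png

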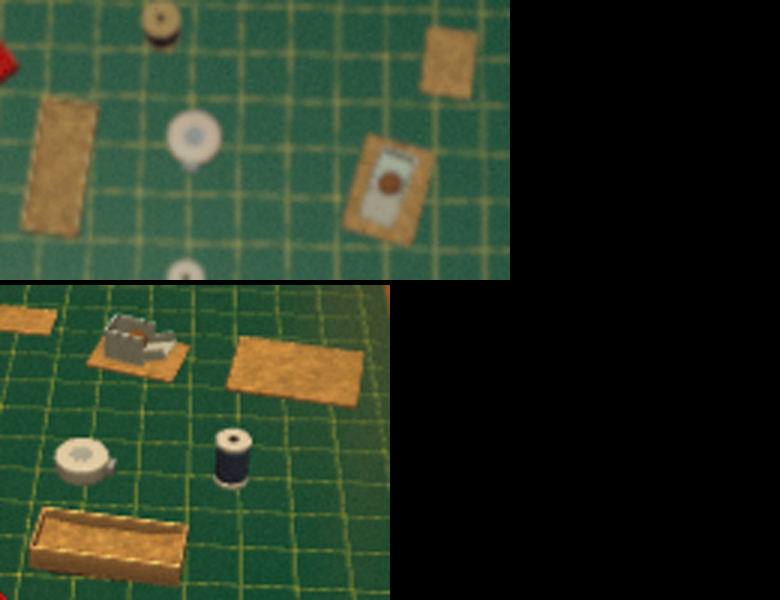

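The crop confirms both targets. The scoop, with the ball in it, stands on the middle-sized coaster with its nose toward the robot (down in the top view). The wooden dish with cork inside is at top-image px (208,205). Next is a close look from above the scoop.

```bash
cat >> h.py <<'E'
def tool(yaw,tilt=0,flip=True):
    "tool with y along scoop y (yaw deg), x=-scoop x, tilt deg = nose dips"
    S=Ro.from_euler('ZY',[yaw,-tilt],degrees=True).as_matrix()
    return S@np.diag([-1,1,-1.]) if flip else S@np.diag([1,-1,-1.])
E
python3 - <<'E'
from h import *
s=bot.read_state(); print(rel(s,[.545,-.222,.2],tool(-18)), rel(s,[.4,.2,.22],tool(-18)))
E
```

```text
(array([-1.177 , -1.3539,  0.0627]), array([-0.0023, -0.0002, -0.1312])) (array([-0.5927, -0.6793,  0.0219]), array([-0.0023, -0.0002, -0.1312]))
```

>>> step_arm(series=[{"x":-0.593,"y":-0.679,"z":0.02,"az":-0.13,"grip":-1},{"x":-0.593,"y":-0.679,"z":0.02,"az":-0.13,"grip":-1},{"x":-0.593,"y":-0.679,"z":0.02,"az":-0.13,"grip":-1},{"x":-0.593,"y":-0.679,"z":0.02,"az":-0.13,"grip":-1},{"x":-0.593,"y":-0.679,"z":0.02,"az":-0.13,"grip":-1},{"x":-0.593,"y":-0.679,"z":0.02,"az":-0.13,"grip":-1},{"x":-0.593,"y":-0.679,"z":0.02,"az":-0.13,"grip":-1},{"x":-0.593,"y":-0.679,"z":0.02,"az":-0.13,"grip":-1},{"x":-0.593,"y":-0.679,"z":0.02,"az":-0.13,"grip":-1},{"x":-0.593,"y":-0.679,"z":0.02,"az":-0.13,"grip":-1},{"x":-0.593,"y":-0.679,"z":0.02,"az":-0.13,"grip":-1},{"x":-0.593,"y":-0.679,"z":0.02,"az":-0.13,"grip":-1}])

```text
validation failed for argument at $.se...
```

Run:
```python
from h import *
s=bot.read_state(); print(s['tool_pos'],s['time']);print(rel(s,[.545,-.222,.2],tool(-18)))
w=cam('wrist');save(w,'w1.png')
```

```text
[0.25198591 0.62579957 0.23057986] 0.25
(array([-1.177 , -1.3539,  0.0627]), array([-0.0023, -0.0002, -0.1312]))
```

The move was refused as invalid. I'll test a single row with every field given.

>>> step_arm(series=[{"x":-0.593,"y":-0.679,"z":0.02,"ax":0,"ay":0,"az":-0.13,"grip":-1}])

```text
time: 0.4
tool_pos: [0.2673, 0.5823, 0.2294]
tcp_rot: [-0.484, -3.103, -0.004]
wrist_force: [1.4, -1.4, 0.6]
width: 0.999
grip_force: 0.0
```

Run:
```python
from h import *
s=bot.read_state(); print(rel(s,[.4,.2,.22],tool(-18)))
```

```text
(array([-0.4857, -0.6475,  0.0168]), array([ 0.0041, -0.0025,  0.0086]))
```

>>> step_arm(series=[{"x":-0.486,"y":-0.648,"z":0.017,"ax":0,"ay":0,"az":0,"grip":-1},{"x":-0.486,"y":-0.648,"z":0.017,"ax":0,"ay":0,"az":0,"grip":-1},{"x":-0.486,"y":-0.648,"z":0.017,"ax":0,"ay":0,"az":0,"grip":-1},{"x":-0.486,"y":-0.648,"z":0.017,"ax":0,"ay":0,"az":0,"grip":-1},{"x":-0.486,"y":-0.648,"z":0.017,"ax":0,"ay":0,"az":0,"grip":-1},{"x":-0.486,"y":-0.648,"z":0.017,"ax":0,"ay":0,"az":0,"grip":-1},{"x":-0.486,"y":-0.648,"z":0.017,"ax":0,"ay":0,"az":0,"grip":-1},{"x":-0.486,"y":-0.648,"z":0.017,"ax":0,"ay":0,"az":0,"grip":-1},{"x":-0.486,"y":-0.648,"z":0.017,"ax":0,"ay":0,"az":0,"grip":-1},{"x":-0.486,"y":-0.648,"z":0.017,"ax":0,"ay":0,"az":0,"grip":-1}])

```text
time: 1.4
tool_pos: [0.3997, 0.1944, 0.2218]
tcp_rot: [0.498, 3.102, 0.001]
wrist_force: [0.3, 0.7, -0.4]
width: 1.002
grip_force: 0.0
```

Run:
```python
from h import *
s=bot.read_state(); print(s['tool_pos'],s['time']);print(rel(s,[.545,-.222,.2],tool(-18)))
```

```text
[0.39972596 0.19442352 0.22182989] 1.4
(array([-0.5368, -0.6999,  0.0433]), array([ 0.0011,  0.0002, -0.0085]))
```

>>> step_arm(series=[{"x":-0.537,"y":-0.7,"z":0.043,"ax":0,"ay":0,"az":0,"grip":-1},{"x":-0.537,"y":-0.7,"z":0.043,"ax":0,"ay":0,"az":0,"grip":-1},{"x":-0.537,"y":-0.7,"z":0.043,"ax":0,"ay":0,"az":0,"grip":-1},{"x":-0.537,"y":-0.7,"z":0.043,"ax":0,"ay":0,"az":0,"grip":-1},{"x":-0.537,"y":-0.7,"z":0.043,"ax":0,"ay":0,"az":0,"grip":-1},{"x":-0.537,"y":-0.7,"z":0.043,"ax":0,"ay":0,"az":0,"grip":-1},{"x":-0.537,"y":-0.7,"z":0.043,"ax":0,"ay":0,"az":0,"grip":-1},{"x":-0.537,"y":-0.7,"z":0.043,"ax":0,"ay":0,"az":0,"grip":-1},{"x":-0.537,"y":-0.7,"z":0.043,"ax":0,"ay":0,"az":0,"grip":-1},{"x":-0.537,"y":-0.7,"z":0.043,"ax":0,"ay":0,"az":0,"grip":-1},{"x":-0.537,"y":-0.7,"z":0.043,"ax":0,"ay":0,"az":0,"grip":-1},{"x":-0.537,"y":-0.7,"z":0.043,"ax":0,"ay":0,"az":0,"grip":-1}])

```text
time: 2.6
tool_pos: [0.5465, -0.2183, 0.1998]
tcp_rot: [-0.489, -3.102, -0.001]
wrist_force: [-0.6, -0.2, -0.4]
width: 0.998
grip_force: 0.0
```

Run:
```python
from h import *
s=bot.read_state(); print(s['tool_pos'],s['time'],s['q'].round(2))
w=cam('wrist');save(w,'w2.png',None,1.5); np.save('w2.npy',w,allow_pickle=True)
t=cam('top');np.save('t2.npy',t,allow_pickle=True)
```

```text
[ 0.5465217  -0.21826505  0.19980497] 2.6 [-0.42  0.12  1.83  0.    1.19 -1.68]
```

View pics/w2.png

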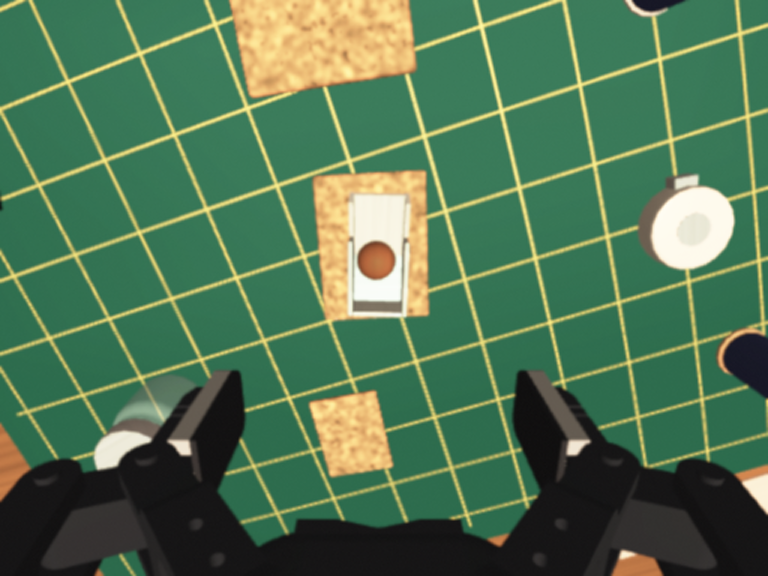

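The wrist view (1.5x px) shows the nose lip at (352–409,194), the back-wall top corners at about (349,315) and (406,316), and the ball at (376,260). The coaster corners are (314,177), (426,171), (429,316) and (327,321).

Run:
```python
from h import *
w=np.load('w2.npy',allow_pickle=True).item()
P=lambda u,v,z:plane(w,u/1.5,v/1.5,z)
L=P(352,194,.027);Rr=P(409,194,.027);B1=P(349,315,.045);B2=P(406,316,.045);F1=P(350,238,.045);F2=P(410,238,.045)
lip=(L+Rr)/2;bk=(B1+B2)/2;fr=(F1+F2)/2
for n,v in [('lip',lip),('back',bk),('front',fr)]:print(n,v.round(4))
d=(bk-lip)[:2];print('len',np.linalg.norm(d),'yaw',np.degrees(np.arctan2(d[1],d[0])));
d2=(bk-fr)[:2];print(np.linalg.norm(d2),np.degrees(np.arctan2(d2[1],d2[0])),np.linalg.norm(B1-B2),np.linalg.norm(L-Rr))
print('ball',P(376,260,.005+.022))
C=np.array([P(*p,.005) for p in[(314,177),(426,171),(429,316),(327,321)]]);print('coaster',C.mean(0),[np.linalg.norm(C[i]-C[i-1]).round(3) for i in range(4)]);e=C[3]+C[2]-C[0]-C[1];cy=np.degrees(np.arctan2(e[1],e[0]));print(cy)
s=bot.read_state();u=d/np.linalg.norm(d);o=lip[:2]+.04*u;print('origin',o)
t=np.load('t2.npy',allow_pickle=True).item()
hsv=cv2.cvtColor(t['img'],cv2.COLOR_RGB2HSV);m=((hsv[...,0]>8)&(hsv[...,0]<28)&(hsv[...,1]>70)).astype(np.uint8)
r=np.zeros_like(m);r[178:234,188:228]=1;cn=max(cv2.findContours(m*r,0,2)[0],key=cv2.contourArea);q=cv2.minAreaRect(cn);print(q)
bx=np.array([plane(t,*p,.04) for p in cv2.boxPoints(q)]);print('dish',bx.mean(0),bx.round(3))
```

```text
lip [ 0.5115 -0.2041  0.027 ]
back [ 0.5863 -0.2304  0.045 ]
front [ 0.5358 -0.2124  0.045 ]
len 0.0792798231083935 yaw -19.368422330923355
0.0535951147473023 -19.655693323562407 0.038597231342368185 0.03772849334297941
ball [ 0.5536748  -0.22096335  0.027     ]
coaster [ 0.55152335 -0.22182304  0.005     ] [np.float64(0.109), np.float64(0.078), np.float64(0.109), np.float64(0.079)]
-14.986695376754183
origin [ 0.54926052 -0.21739944]
((207.6351318359375, 205.18919372558594), (17.755088806152344, 41.92173385620117), 9.462322235107422)
dish [0.55903993 0.14339853 0.04      ] [[0.487 0.184 0.04 ]
 [0.64  0.166 0.04 ]
 [0.631 0.102 0.04 ]
 [0.478 0.121 0.04 ]]
```

Run:
```python
from h import *
s=bot.read_state();print(s['tool_pos'])
u=np.array([np.cos(np.radians(-19.4)),np.sin(np.radians(-19.4))])
p=np.array([.5493,-.2175])+.014*u;print(p)
print(rel(s,[*p,.07],tool(-19.4)),rel(s,[*p,.010],tool(-19.4)))
```

```text
[ 0.54637441 -0.21827495  0.20021247]
[ 0.56250512 -0.22215026]
(array([-0.0332,  0.0024,  0.2604]), array([ 0.0008, -0.0005,  0.0501])) (array([-0.0332,  0.0024,  0.3804]), array([ 0.0008, -0.0005,  0.0501]))
```

>>> step_arm(series=[{"x":-0.033,"y":0.002,"z":0.1,"ax":0,"ay":0,"az":0.05,"grip":-1},{"x":-0.033,"y":0.002,"z":0.2,"ax":0,"ay":0,"az":0.05,"grip":-1},{"x":-0.033,"y":0.002,"z":0.26,"ax":0,"ay":0,"az":0.05,"grip":-1},{"x":-0.033,"y":0.002,"z":0.31,"ax":0,"ay":0,"az":0.05,"grip":-1},{"x":-0.033,"y":0.002,"z":0.35,"ax":0,"ay":0,"az":0.05,"grip":-1},{"x":-0.033,"y":0.002,"z":0.38,"ax":0,"ay":0,"az":0.05,"grip":-1},{"x":-0.033,"y":0.002,"z":0.38,"ax":0,"ay":0,"az":0.05,"grip":-1},{"x":-0.033,"y":0.002,"z":0.38,"ax":0,"ay":0,"az":0.05,"grip":-1}])

```text
time: 3.5
tool_pos: [0.5627, -0.224, 0.0108]
tcp_rot: [0.532, 3.096, -0.0]
wrist_force: [1.2, -0.6, 0.5]
width: 0.999
grip_force: 0.0
```

Run:
```python
from h import *
s=bot.read_state();print(s['tool_pos'],s['wrist_force'],np.degrees(np.arctan2(*-Ro.from_rotvec(s['tcp_rot']).as_matrix()[1::-1,0])))
w=cam('wrist');save(w,'w3.png',None,1.5)
```

```text
[ 0.56272199 -0.22403228  0.01079214] [ 1.18866204 -0.56806777  0.52833639] -19.48530274671333
```

View pics/w3.png

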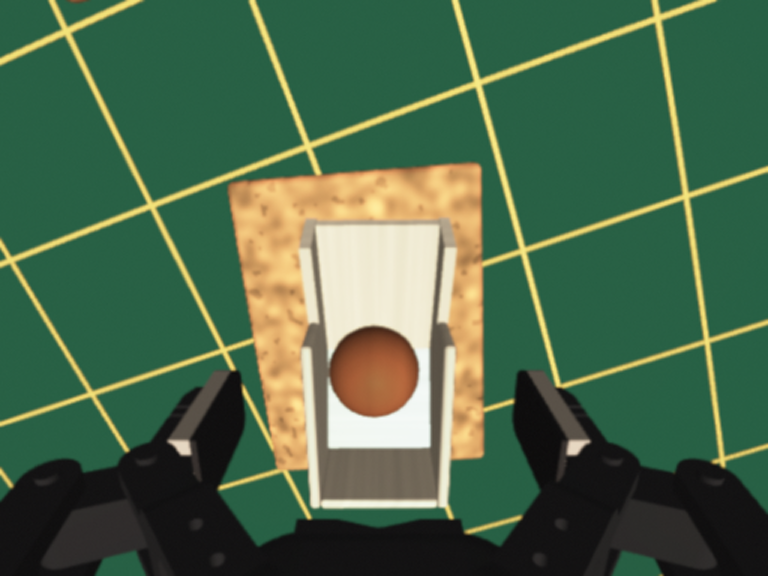

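The scoop sits centred between the open fingers and aligned with them, with the ball at (374,370). Closing.

>>> step_arm(force=50, series=[{"x":0,"y":0,"z":0,"ax":0,"ay":0,"az":0,"grip":1},{"x":0,"y":0,"z":0,"ax":0,"ay":0,"az":0,"grip":1},{"x":0,"y":0,"z":0,"ax":0,"ay":0,"az":0,"grip":1},{"x":0,"y":0,"z":0,"ax":0,"ay":0,"az":0,"grip":1},{"x":0,"y":0,"z":0,"ax":0,"ay":0,"az":0,"grip":1},{"x":0,"y":0,"z":0,"ax":0,"ay":0,"az":0,"grip":1},{"x":0,"y":0,"z":0,"ax":0,"ay":0,"az":0,"grip":1}])

```text
time: 4.25
tool_pos: [0.5631, -0.2249, 0.0112]
tcp_rot: [0.533, 3.094, -0.001]
wrist_force: [-0.6, 0.5, 6.3]
width: 0.459
grip_force: 51.2
```

>>> step_arm(series=[{"x":0,"y":0,"z":-0.01,"ax":0,"ay":0,"az":0,"grip":1},{"x":0,"y":0,"z":-0.03,"ax":0,"ay":0,"az":0,"grip":1},{"x":0,"y":0,"z":-0.06,"ax":0,"ay":0,"az":0,"grip":1},{"x":0,"y":0,"z":-0.1,"ax":0,"ay":0,"az":0,"grip":1},{"x":0,"y":0,"z":-0.14,"ax":0,"ay":0,"az":0,"grip":1},{"x":0,"y":0,"z":-0.18,"ax":0,"ay":0,"az":0,"grip":1},{"x":0,"y":0,"z":-0.21,"ax":0,"ay":0,"az":0,"grip":1},{"x":0,"y":0,"z":-0.23,"ax":0,"ay":0,"az":0,"grip":1},{"x":0,"y":0,"z":-0.24,"ax":0,"ay":0,"az":0,"grip":1},{"x":0,"y":0,"z":-0.24,"ax":0,"ay":0,"az":0,"grip":1}])

```text
time: 5.25
tool_pos: [0.5625, -0.2246, 0.1308]
tcp_rot: [0.533, 3.095, -0.0]
wrist_force: [-0.3, -0.7, -0.6]
width: 0.462
grip_force: 50.7
```

```bash
cat >> h.py <<'E'
def lipose(dx,z,yaw,tilt,D=(.559,.1434),lx=.054,lz=-.016):
    S=Ro.from_euler('ZY',[yaw,-tilt],degrees=True).as_matrix()
    a=np.radians(yaw); lip=np.array([D[0]+dx*np.cos(a),D[1]+dx*np.sin(a),z])
    return lip+S@np.array([lx,0,lz]), tool(yaw,tilt)
E
python3 - <<'E'
from h import *
s=bot.read_state();print(s['tool_pos'],s['q'].round(2))
print(lipose(.03,.1,-6.9,0)[0],rel(s,*lipose(.03,.14,-6.9,0)))
w=cam('wrist');save(w,'w4.png',None,1)
E
```

```text
[ 0.56254386 -0.22458263  0.13080438] [-0.42  0.21  1.86 -0.    1.07 -1.65]
[0.64239162 0.13330851 0.084     ] (array([0.0888, 0.728 , 0.0134]), array([-4.000e-04,  1.800e-03, -4.211e-01]))
```

View pics/w4.png

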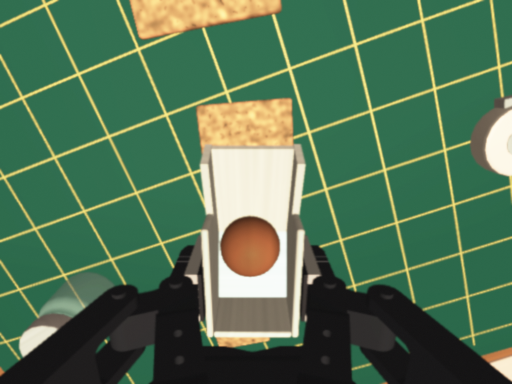

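>>> step_arm(series=[{"x":0.002,"y":0.02,"z":0,"ax":0,"ay":0,"az":-0.01,"grip":1},{"x":0.007,"y":0.06,"z":0,"ax":0,"ay":0,"az":-0.03,"grip":1},{"x":0.013,"y":0.11,"z":0,"ax":0,"ay":0,"az":-0.06,"grip":1},{"x":0.021,"y":0.17,"z":0,"ax":0,"ay":0,"az":-0.1,"grip":1},{"x":0.028,"y":0.23,"z":0,"ax":0,"ay":0,"az":-0.14,"grip":1},{"x":0.035,"y":0.29,"z":0,"ax":0,"ay":0,"az":-0.18,"grip":1},{"x":0.043,"y":0.35,"z":0,"ax":0,"ay":0,"az":-0.22,"grip":1},{"x":0.05,"y":0.41,"z":0,"ax":0,"ay":0,"az":-0.26,"grip":1},{"x":0.057,"y":0.47,"z":0,"ax":0,"ay":0,"az":-0.3,"grip":1},{"x":0.064,"y":0.52,"z":0,"ax":0,"ay":0,"az":-0.34,"grip":1},{"x":0.068,"y":0.56,"z":0,"ax":0,"ay":0,"az":-0.37,"grip":1},{"x":0.07,"y":0.58,"z":0,"ax":0,"ay":0,"az":-0.38,"grip":1}])

```text
time: 6.5
tool_pos: [0.6256, 0.063, 0.1289]
tcp_rot: [-0.219, -3.132, -0.001]
wrist_force: [1.3, 0.6, -1.4]
width: 0.461
grip_force: 50.7
```

Run:
```python
from h import *
s=bot.read_state();print(s['tool_pos'],s['q'].round(2))
for f in (.135,):print(rel(s,*lipose(.03,f,-6.9,0)))
w=cam('wrist')
# dish seen in wrist?
print(proj(w,[[.478,.121,.04],[.487,.184,.04],[.64,.166,.04],[.631,.102,.04]]).round())
```

```text
[0.6256138  0.06297142 0.12888506] [ 0.06  0.26  1.81  0.    1.08 -1.37]
(array([-0.0137,  0.144 ,  0.0198]), array([ 0.0004, -0.004 , -0.0366]))
[[309. -37.]
 [408. -36.]
 [385. 192.]
 [302. 192.]]
```

Run:
```python
from h import *
w=cam('wrist')
hsv=cv2.cvtColor(w['img'],cv2.COLOR_RGB2HSV);m=((hsv[...,0]>7)&(hsv[...,0]<30)&(hsv[...,1]>50)&(hsv[...,2]>60)).astype(np.uint8)
m=cv2.morphologyEx(m,cv2.MORPH_OPEN,np.ones((5,5)))
n,l,st,c=cv2.connectedComponentsWithStats(m)
for i in range(1,n):
    if st[i,4]>400: print(st[i],c[i].round())
for r in (20,60,100,140,180):
    x=np.where(m[r,270:440])[0]+270
    if len(x): a,b=x.min(),x.max(); print(r,a,b,plane(w,a,r,.04)[:2].round(4),plane(w,b,r,.04)[:2].round(4))
save(w,'w5.png',None,1)
```

```text
[  294     0   109   196 17851] [347.  94.]
[ 204  214   97  118 7020] [255. 273.]
[ 470  339   42   41 1009] [496. 355.]
20 304 401 [0.5112 0.1153] [0.5196 0.1798]
60 303 397 [0.536  0.1123] [0.5445 0.1768]
100 302 393 [0.5624 0.1091] [0.5711 0.1737]
140 301 388 [0.5907 0.1058] [0.5995 0.1698]
180 303 384 [0.6216 0.1045] [0.6303 0.1664]
```

View pics/w5.png

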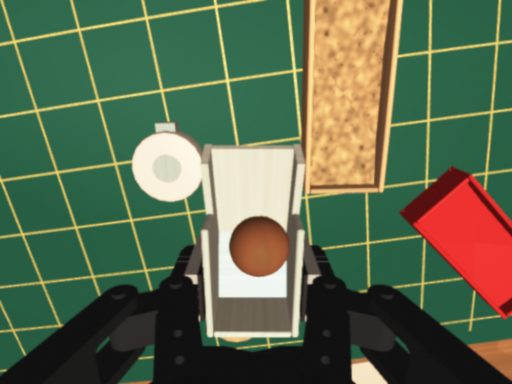

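The wooden dish is at wrist px (347,94), centre about (.559,.1425), yaw −6.9°. The ball is seated in the scoop. Continuing to above the dish.

>>> step_arm(series=[{"x":-0.002,"y":0.015,"z":0,"ax":0,"ay":0,"az":-0.01,"grip":1},{"x":-0.006,"y":0.045,"z":0,"ax":0,"ay":0,"az":-0.02,"grip":1},{"x":-0.009,"y":0.085,"z":0.005,"ax":0,"ay":0,"az":-0.03,"grip":1},{"x":-0.012,"y":0.12,"z":0.012,"ax":0,"ay":0,"az":-0.036,"grip":1},{"x":-0.014,"y":0.137,"z":0.018,"ax":0,"ay":0,"az":-0.036,"grip":1},{"x":-0.014,"y":0.142,"z":0.02,"ax":0,"ay":0,"az":-0.036,"grip":1},{"x":-0.014,"y":0.142,"z":0.02,"ax":0,"ay":0,"az":-0.036,"grip":1},{"x":-0.014,"y":0.142,"z":0.02,"ax":0,"ay":0,"az":-0.036,"grip":1}])

```text
time: 7.4
tool_pos: [0.643, 0.1296, 0.12]
tcp_rot: [-0.193, -3.135, 0.001]
wrist_force: [0.3, -0.2, -1.5]
width: 0.461
grip_force: 50.7
```

```bash
sed -i 's/.1434)/.1425)/' h.py
python3 - <<'E'
from h import *
s=bot.read_state();print(s['tool_pos'],s['q'].round(2))
for z,a in [(.12,3),(.1,6),(.085,9),(.07,12),(.06,14),(.054,15)]:print(z,a,*rel(s,*lipose(.03,z,-6.9,a)))
E
```

```text
[0.643048   0.12957203 0.11995457] [ 0.16  0.31  1.75 -0.    1.07 -1.29]
0.12 3 [0.0005 0.0055 0.0262] [-0.0011 -0.1008 -0.0049]
0.1 6 [-0.0008  0.0055  0.0604] [-0.0012 -0.2008 -0.0049]
0.085 9 [-0.0017  0.0055  0.0846] [-0.0013 -0.3008 -0.0049]
0.07 12 [-0.0023  0.0055  0.1088] [-0.0015 -0.4008 -0.0049]
0.06 14 [-0.0026  0.0055  0.1248] [-0.0016 -0.4675 -0.0048]
0.054 15 [-0.0027  0.0055  0.1349] [-0.0016 -0.5008 -0.0048]
```

>>> step_arm(series=[{"x":0,"y":0.003,"z":0.01,"ax":0,"ay":-0.05,"az":0,"grip":1},{"x":0,"y":0.005,"z":0.026,"ax":0,"ay":-0.1,"az":0,"grip":1},{"x":-0.001,"y":0.005,"z":0.043,"ax":0,"ay":-0.15,"az":0,"grip":1},{"x":-0.001,"y":0.005,"z":0.06,"ax":0,"ay":-0.2,"az":0,"grip":1},{"x":-0.002,"y":0.005,"z":0.085,"ax":0,"ay":-0.3,"az":0,"grip":1},{"x":-0.002,"y":0.005,"z":0.109,"ax":0,"ay":-0.4,"az":0,"grip":1},{"x":-0.003,"y":0.005,"z":0.125,"ax":0,"ay":-0.46,"az":0,"grip":1},{"x":-0.003,"y":0.005,"z":0.135,"ax":0,"ay":-0.5,"az":0,"grip":1},{"x":-0.003,"y":0.005,"z":0.135,"ax":0,"ay":-0.5,"az":0,"grip":1}])

```text
time: 8.3
tool_pos: [0.6431, 0.1312, 0.0513]
tcp_rot: [0.178, 2.878, -0.025]
wrist_force: [-0.8, -0.2, -0.1]
width: 0.462
grip_force: 50.7
```

Run:
```python
from h import *
s=bot.read_state();print(s['tool_pos'],s['q'].round(2))
for a in [15,18,22,26,30,35,40,44]:print(a,*rel(s,*lipose(.03,.053,-6.9,a)))
d=cam('side');save(d,'s6.png',(190,110,330,270),3.5)
```

```text
[0.64309171 0.13121941 0.05133656] [ 0.21  0.26  1.99 -0.14  0.65 -1.14]
15 [-0.0029  0.0022  0.0004] [-0.0038 -0.0054 -0.0054]
18 [-0.0044  0.0022 -0.0053] [-0.004  -0.1054 -0.0053]
22 [-0.006   0.0022 -0.013 ] [-0.0041 -0.2387 -0.0052]
26 [-0.007   0.0022 -0.0208] [-0.0043 -0.372  -0.005 ]
30 [-0.0074  0.0022 -0.0287] [-0.0045 -0.5054 -0.0049]
35 [-0.0072  0.0021 -0.0385] [-0.0047 -0.672  -0.0047]
40 [-0.0062  0.0021 -0.0483] [-0.0049 -0.8387 -0.0045]
44 [-0.0047  0.0021 -0.056 ] [-0.0051 -0.972  -0.0043]
```

View pics/s6.png

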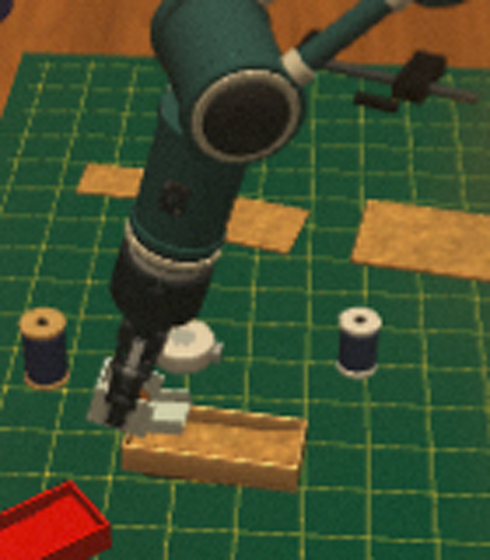

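The side view shows the scoop nose at (170,412) over the dish's far end, clear of everything. Tipping slowly.

>>> step_arm(series=[{"x":-0.004,"y":0.002,"z":-0.005,"ax":0,"ay":-0.1,"az":0,"grip":1},{"x":-0.005,"y":0.002,"z":-0.008,"ax":0,"ay":-0.15,"az":0,"grip":1},{"x":-0.006,"y":0.002,"z":-0.011,"ax":0,"ay":-0.2,"az":0,"grip":1},{"x":-0.006,"y":0.002,"z":-0.013,"ax":0,"ay":-0.24,"az":0,"grip":1},{"x":-0.006,"y":0.002,"z":-0.016,"ax":0,"ay":-0.28,"az":0,"grip":1},{"x":-0.007,"y":0.002,"z":-0.018,"ax":0,"ay":-0.32,"az":0,"grip":1},{"x":-0.007,"y":0.002,"z":-0.021,"ax":0,"ay":-0.37,"az":0,"grip":1},{"x":-0.007,"y":0.002,"z":-0.021,"ax":0,"ay":-0.37,"az":0,"grip":1},{"x":-0.007,"y":0.002,"z":-0.021,"ax":0,"ay":-0.37,"az":0,"grip":1},{"x":-0.007,"y":0.002,"z":-0.021,"ax":0,"ay":-0.37,"az":0,"grip":1},{"x":-0.007,"y":0.002,"z":-0.021,"ax":0,"ay":-0.37,"az":0,"grip":1},{"x":-0.007,"y":0.002,"z":-0.021,"ax":0,"ay":-0.37,"az":0,"grip":1}])

```text
time: 9.55
tool_pos: [0.6462, 0.133, 0.0639]
tcp_rot: [0.165, 2.681, -0.038]
wrist_force: [-0.5, -0.5, -1.0]
width: 0.459
grip_force: 50.7
```

```bash
cat >> h.py <<'E'
def ball(n,z):
    "reddish-brown blobs"
    c=cam(n);h=cv2.cvtColor(c['img'],cv2.COLOR_RGB2HSV)
    m=(((h[...,0]<11)|(h[...,0]>176))&(h[...,1]>110)&(h[...,2]>50)&(h[...,2]<235)).astype(np.uint8)
    k,l,st,ce=cv2.connectedComponentsWithStats(m)
    for i in range(1,k):
        if st[i,4]>15:
            p=plane(c,*ce[i],z)
            if abs(p[0]-.58)<.14 and abs(p[1]-.14)<.08: print(n,st[i,2:],ce[i].round(),p.round(4))
    return c
E
python3 - <<'E'
from h import *
s=bot.read_state();print(s['tool_pos'],s['q'].round(2))
S=Ro.from_rotvec(s['tcp_rot']).as_matrix();print('tilt',np.degrees(np.arccos(-S[2,2])))
for n in('side','top','wrist'):ball(n,.035)
for a in [26,30,35,40,42]:print(a,*rel(s,*lipose(.03,.053,-6.9,a)))
E
```

```text
[0.64616667 0.13303653 0.06391958] [ 0.25  0.19  2.11 -0.38  0.44 -0.88]
tilt 26.1111202080282
wrist [ 59  16 635] [238.   6.] [0.5424 0.1419 0.035 ]
26 [ 0.0052 -0.0022  0.0011] [-0.0022  0.0037 -0.0049]
30 [ 0.0033 -0.0022 -0.0066] [-0.0024 -0.1296 -0.0049]
35 [ 0.0015 -0.0022 -0.0162] [-0.0026 -0.2963 -0.0048]
40 [ 0.0007 -0.0022 -0.026 ] [-0.0028 -0.463  -0.0046]
42 [ 0.0005 -0.0022 -0.0299] [-0.0029 -0.5296 -0.0046]
```

The ball seems to have rolled out already. Continuing the tip to about 41°.

>>> step_arm(series=[{"x":0.003,"y":-0.002,"z":-0.004,"ax":0,"ay":-0.07,"az":0,"grip":1},{"x":0.003,"y":-0.002,"z":-0.007,"ax":0,"ay":-0.13,"az":0,"grip":1},{"x":0.003,"y":-0.002,"z":-0.01,"ax":0,"ay":-0.2,"az":0,"grip":1},{"x":0.002,"y":-0.002,"z":-0.014,"ax":0,"ay":-0.26,"az":0,"grip":1},{"x":0.002,"y":-0.002,"z":-0.018,"ax":0,"ay":-0.32,"az":0,"grip":1},{"x":0.001,"y":-0.002,"z":-0.022,"ax":0,"ay":-0.39,"az":0,"grip":1},{"x":0.001,"y":-0.002,"z":-0.026,"ax":0,"ay":-0.46,"az":0,"grip":1},{"x":0.001,"y":-0.002,"z":-0.028,"ax":0,"ay":-0.5,"az":0,"grip":1},{"x":0.001,"y":-0.002,"z":-0.028,"ax":0,"ay":-0.5,"az":0,"grip":1},{"x":0.001,"y":-0.002,"z":-0.028,"ax":0,"ay":-0.5,"az":0,"grip":1},{"x":0.001,"y":-0.002,"z":-0.028,"ax":0,"ay":-0.5,"az":0,"grip":1}])

```text
time: 10.8
tool_pos: [0.6399, 0.1332, 0.0788]
tcp_rot: [0.148, 2.424, -0.056]
wrist_force: [-0.6, -0.2, -2.1]
width: 0.462
grip_force: 50.6
```

Run:
```python
from h import *
s=bot.read_state();print(s['tool_pos'],s['q'].round(2),s['wrist_force'])
S=Ro.from_rotvec(s['tcp_rot']).as_matrix();print('tilt',np.degrees(np.arccos(-S[2,2])))
a=cam('side');b=cam('wrist')
im=np.hstack([cv2.resize(a['img'][110:270,190:330],(400,457)),cv2.resize(b['img'][:300],(400,235)).copy() if 0 else cv2.copyMakeBorder(cv2.resize(b['img'],(400,300)),0,157,0,0,cv2.BORDER_CONSTANT)])
cv2.imwrite('pics/m7.png',im[:,:,::-1])
```

```text
[0.63988889 0.13318038 0.07884405] [ 0.32  0.12  2.28 -1.31  0.29  0.07] [-0.61148849 -0.22146168 -2.12509742]
tilt 40.877212306033435
```

View pics/m7.png

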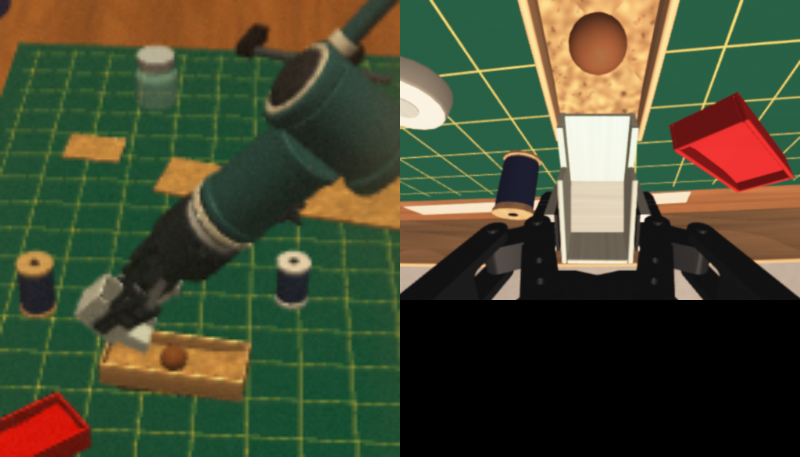

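The ball is in the dish (side crop (173,357), wrist crop (598,43)) and the tilt is 41°. Tilting back while lifting.

Run:
```python
from h import *
s=bot.read_state()
for z,a in [(.055,36),(.06,28),(.08,16),(.12,4),(.135,0)]:print(z,a,*rel(s,*lipose(.03,z,-6.9,a)))
```

```text
0.055 36 [ 0.0039 -0.0008  0.0097] [-0.0037  0.1623 -0.0031]
0.06 28 [ 0.0041 -0.0008  0.0164] [-0.0035  0.4289 -0.0034]
0.08 16 [-0.0085 -0.0008  0.0053] [-0.0032  0.8289 -0.0037]
0.12 4 [-0.0435 -0.0008 -0.0392] [-0.0028  1.2289 -0.0041]
0.135 0 [-0.0567 -0.0008 -0.0574] [-0.0026  1.3623 -0.0042]
```

>>> step_arm(series=[{"x":0.002,"y":-0.001,"z":0.004,"ax":0,"ay":0.08,"az":0,"grip":1},{"x":0.003,"y":-0.001,"z":0.009,"ax":0,"ay":0.16,"az":0,"grip":1},{"x":0.004,"y":-0.001,"z":0.012,"ax":0,"ay":0.25,"az":0,"grip":1},{"x":0.004,"y":-0.001,"z":0.014,"ax":0,"ay":0.34,"az":0,"grip":1},{"x":0.004,"y":-0.001,"z":0.016,"ax":0,"ay":0.43,"az":0,"grip":1},{"x":0,"y":-0.001,"z":0.013,"ax":0,"ay":0.56,"az":0,"grip":1},{"x":-0.004,"y":-0.001,"z":0.009,"ax":0,"ay":0.7,"az":0,"grip":1},{"x":-0.008,"y":-0.001,"z":0.005,"ax":0,"ay":0.83,"az":0,"grip":1},{"x":-0.015,"y":-0.001,"z":-0.004,"ax":0,"ay":0.92,"az":0,"grip":1},{"x":-0.022,"y":-0.001,"z":-0.013,"ax":0,"ay":1,"az":0,"grip":1},{"x":-0.022,"y":-0.001,"z":-0.013,"ax":0,"ay":1,"az":0,"grip":1},{"x":-0.022,"y":-0.001,"z":-0.013,"ax":0,"ay":1,"az":0,"grip":1}])

```text
time: 12.1
tool_pos: [0.6436, 0.1319, 0.0904]
tcp_rot: [0.182, 2.946, -0.018]
wrist_force: [-0.0, -0.3, -1.4]
width: 0.458
grip_force: 50.6
```

Run:
```python
from h import *
s=bot.read_state();print(s['q'].round(2))
print(rel(s,*lipose(.03,.14,-6.9,0)), rel(s,[.5631,-.2249,.13],tool(-19.4)))
```

```text
[ 0.2   0.25  1.91 -0.08  0.8  -1.2 ]
(array([-0.0102,  0.0007, -0.0665]), array([-0.0016,  0.3628, -0.0058])) (array([ 0.0557, -0.728 , -0.091 ]), array([0.038 , 0.3615, 0.4097]))
```

>>> step_arm(series=[{"x":-0.005,"y":0,"z":-0.03,"ax":0,"ay":0.18,"az":0,"grip":1},{"x":-0.01,"y":0,"z":-0.066,"ax":0,"ay":0.363,"az":0,"grip":1},{"x":-0.01,"y":0,"z":-0.066,"ax":0,"ay":0.363,"az":0,"grip":1},{"x":-0.01,"y":0,"z":-0.066,"ax":0,"ay":0.363,"az":0,"grip":1}])

```text
time: 12.5
tool_pos: [0.6421, 0.1321, 0.1232]
tcp_rot: [0.194, 3.135, -0.001]
wrist_force: [-1.2, 0.9, -0.8]
width: 0.459
grip_force: 50.6
```

Run:
```python
from h import *
s=bot.read_state();print(s['tool_pos'])
print(rel(s,[.5631,-.2249,.13],tool(-19.4)))
```

```text
[0.64214055 0.13208728 0.12317096]
(array([ 0.0688, -0.728 , -0.0132]), array([-0.0011,  0.0023,  0.4104]))
```

>>> step_arm(series=[{"x":0.009,"y":-0.09,"z":-0.013,"ax":0,"ay":0,"az":0.05,"grip":1},{"x":0.018,"y":-0.18,"z":-0.013,"ax":0,"ay":0,"az":0.1,"grip":1},{"x":0.026,"y":-0.27,"z":-0.013,"ax":0,"ay":0,"az":0.15,"grip":1},{"x":0.035,"y":-0.36,"z":-0.013,"ax":0,"ay":0,"az":0.2,"grip":1},{"x":0.043,"y":-0.45,"z":-0.013,"ax":0,"ay":0,"az":0.25,"grip":1},{"x":0.051,"y":-0.54,"z":-0.013,"ax":0,"ay":0,"az":0.3,"grip":1},{"x":0.059,"y":-0.62,"z":-0.013,"ax":0,"ay":0,"az":0.36,"grip":1},{"x":0.065,"y":-0.69,"z":-0.013,"ax":0,"ay":0,"az":0.4,"grip":1},{"x":0.069,"y":-0.728,"z":-0.013,"ax":0,"ay":0,"az":0.41,"grip":1},{"x":0.069,"y":-0.728,"z":-0.013,"ax":0,"ay":0,"az":0.41,"grip":1},{"x":0.069,"y":-0.728,"z":-0.013,"ax":0,"ay":0,"az":0.41,"grip":1}])

```text
time: 13.6
tool_pos: [0.5613, -0.2239, 0.1288]
tcp_rot: [-0.529, -3.094, -0.0]
wrist_force: [-0.0, 0.7, -1.8]
width: 0.462
grip_force: 51.0
```

Run:
```python
from h import *
s=bot.read_state();print(s['tool_pos'])
print(rel(s,[.565,-.227,.0125],tool(-19.4)))
```

```text
[ 0.56125782 -0.2238746   0.1288329 ]
(array([-0.0098, -0.0033,  0.2326]), array([-0.0006, -0.0053, -0.0006]))
```

>>> step_arm(series=[{"x":-0.01,"y":-0.003,"z":0.07,"ax":0,"ay":0,"az":0,"grip":1},{"x":-0.01,"y":-0.003,"z":0.14,"ax":0,"ay":0,"az":0,"grip":1},{"x":-0.01,"y":-0.003,"z":0.19,"ax":0,"ay":0,"az":0,"grip":1},{"x":-0.01,"y":-0.003,"z":0.215,"ax":0,"ay":0,"az":0,"grip":1},{"x":-0.01,"y":-0.003,"z":0.225,"ax":0,"ay":0,"az":0,"grip":1},{"x":-0.01,"y":-0.003,"z":0.232,"ax":0,"ay":0,"az":0,"grip":1},{"x":-0.01,"y":-0.003,"z":0.236,"ax":0,"ay":0,"az":0,"grip":1},{"x":-0.01,"y":-0.003,"z":0.236,"ax":0,"ay":0,"az":0,"grip":1}])

```text
time: 14.4
tool_pos: [0.568, -0.2281, 0.0136]
tcp_rot: [0.528, 3.096, -0.001]
wrist_force: [0.2, 1.0, -0.6]
width: 0.458
grip_force: 51.0
```

>>> step_arm(series=[{"x":0,"y":0,"z":0.001,"ax":0,"ay":0,"az":0,"grip":1},{"x":0,"y":0,"z":0.002,"ax":0,"ay":0,"az":0,"grip":1},{"x":0,"y":0,"z":0.003,"ax":0,"ay":0,"az":0,"grip":1},{"x":0,"y":0,"z":0.003,"ax":0,"ay":0,"az":0,"grip":1}])

```text
time: 14.8
tool_pos: [0.5672, -0.2279, 0.0112]
tcp_rot: [-0.529, -3.096, 0.001]
wrist_force: [-0.6, -0.7, -0.2]
width: 0.463
grip_force: 51.1
```

>>> step_arm(series=[{"x":0,"y":0,"z":0.001,"ax":0,"ay":0,"az":0,"grip":1},{"x":0,"y":0,"z":0.0015,"ax":0,"ay":0,"az":0,"grip":1},{"x":0,"y":0,"z":0.0015,"ax":0,"ay":0,"az":0,"grip":1}])

```text
time: 15.1
tool_pos: [0.5672, -0.228, 0.0112]
tcp_rot: [-0.528, -3.096, 0.001]
wrist_force: [-3.2, 1.2, 5.4]
width: 0.459
grip_force: 51.7
```

Contact at 5 N, so the scoop is seated. Releasing and rising.

>>> step_arm(series=[{"x":0,"y":0,"z":0,"ax":0,"ay":0,"az":0,"grip":-0.5},{"x":0,"y":0,"z":0,"ax":0,"ay":0,"az":0,"grip":-1},{"x":0,"y":0,"z":0,"ax":0,"ay":0,"az":0,"grip":-1},{"x":0,"y":0,"z":0,"ax":0,"ay":0,"az":0,"grip":-1},{"x":0,"y":0,"z":-0.02,"ax":0,"ay":0,"az":0,"grip":-1},{"x":0,"y":0,"z":-0.06,"ax":0,"ay":0,"az":0,"grip":-1},{"x":0,"y":0,"z":-0.12,"ax":0,"ay":0,"az":0,"grip":-1},{"x":0,"y":0,"z":-0.2,"ax":0,"ay":0,"az":0,"grip":-1},{"x":0,"y":0,"z":-0.28,"ax":0,"ay":0,"az":0,"grip":-1},{"x":0,"y":0,"z":-0.34,"ax":0,"ay":0,"az":0,"grip":-1},{"x":0,"y":0,"z":-0.34,"ax":0,"ay":0,"az":0,"grip":-1}])

```text
time: 16.2
tool_pos: [0.571, -0.2294, 0.1877]
tcp_rot: [0.527, 3.086, -0.005]
wrist_force: [0.7, -0.8, 0.8]
width: 1.0
grip_force: 0.0
```

Run:
```python
from h import *
s=bot.read_state();print(s['tool_pos'],s['q'].round(2))
print(rel(s,[.559,.1425,.18],tool(-6.9)))
w=cam('wrist');save(w,'w8.png',(150,80,400,300),2)
```

```text
[ 0.57100944 -0.22941662  0.18769316] [-0.42  0.18  1.79 -0.    1.16 -1.65]
(array([0.2694, 0.6938, 0.0114]), array([-0.0052,  0.0206, -0.4154]))
```

View pics/w8.png

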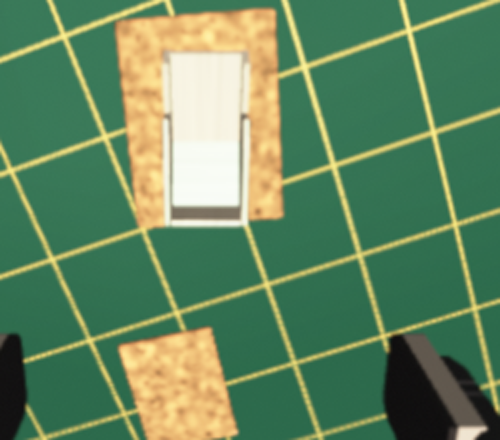

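The scoop stands on its coaster at crop px (205,140). Moving over the dish.

>>> step_arm(series=[{"x":0.269,"y":0.694,"z":0.011,"ax":0,"ay":0,"az":-0.415,"grip":-1},{"x":0.269,"y":0.694,"z":0.011,"ax":0,"ay":0,"az":-0.415,"grip":-1},{"x":0.269,"y":0.694,"z":0.011,"ax":0,"ay":0,"az":-0.415,"grip":-1},{"x":0.269,"y":0.694,"z":0.011,"ax":0,"ay":0,"az":-0.415,"grip":-1},{"x":0.269,"y":0.694,"z":0.011,"ax":0,"ay":0,"az":-0.415,"grip":-1},{"x":0.269,"y":0.694,"z":0.011,"ax":0,"ay":0,"az":-0.415,"grip":-1},{"x":0.269,"y":0.694,"z":0.011,"ax":0,"ay":0,"az":-0.415,"grip":-1},{"x":0.269,"y":0.694,"z":0.011,"ax":0,"ay":0,"az":-0.415,"grip":-1},{"x":0.269,"y":0.694,"z":0.011,"ax":0,"ay":0,"az":-0.415,"grip":-1},{"x":0.269,"y":0.694,"z":0.011,"ax":0,"ay":0,"az":-0.415,"grip":-1},{"x":0.269,"y":0.694,"z":0.011,"ax":0,"ay":0,"az":-0.415,"grip":-1}])

```text
time: 17.35
tool_pos: [0.555, 0.143, 0.1739]
tcp_rot: [-0.191, -3.133, 0.002]
wrist_force: [0.9, 0.7, -0.0]
width: 1.001
grip_force: 0.0
```

Run:
```python
from h import *
s=bot.read_state();print(s['tool_pos'],s['q'].round(2));s0=s
w=ball('wrist',.033)
hsv=cv2.cvtColor(w['img'],cv2.COLOR_RGB2HSV);m=((hsv[...,0]>7)&(hsv[...,0]<30)&(hsv[...,1]>50)&(hsv[...,2]>60)).astype(np.uint8)
m=cv2.morphologyEx(cv2.morphologyEx(m,2,np.ones((5,5))),3,np.ones((25,25)))
n,l,st,c=cv2.connectedComponentsWithStats(m)
i=1+np.argmax(st[1:,4]);print(st[i],c[i]);cn=max(cv2.findContours((l==i).astype(np.uint8),0,2)[0],key=cv2.contourArea)
P=np.array([plane(w,*p[0],.04)[:2] for p in cn]);q=cv2.minAreaRect((P*1000).astype(np.float32));print(q)
print(proj(w,[[q[0][0]/1e3,q[0][1]/1e3,.04]]))
save(w,'w9.png')
print(rel(s,[.559,.1425,.1],tool(-6.9)))
```

```text
[0.55495899 0.1430266  0.17385281] [ 0.21  0.12  1.89 -0.    1.14 -1.24]
wrist [ 26  27 324] [253. 180.] [0.5608 0.144  0.033 ]
[  216    97    74   159 10780] [253.4203154  174.67949907]
((560.5025024414062, 143.43199157714844), (64.28106689453125, 150.94561767578125), 83.3874282836914)
[[252.56574218 182.36331807]]
(array([-8.500e-03,  1.000e-04,  1.477e-01]), array([-0.0026, -0.0045, -0.0021]))
```

View pics/w9.png

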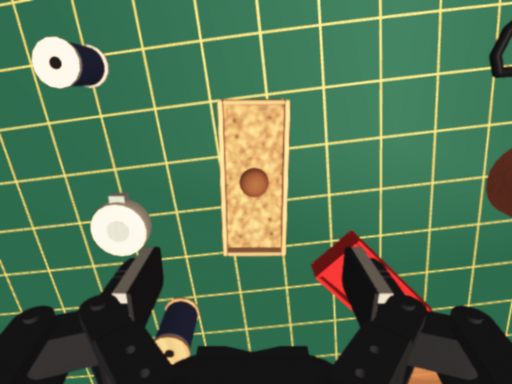

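The dish is at px (253,182), centre (.5605,.1434), with the ball in its middle. Descending.

Run:
```python
from h import *
s=bot.read_state();print(s['tool_pos'],rel(s,[.5605,.1434,.004],tool(-6.7)))
```

```text
[0.55516232 0.14283132 0.17405949] (array([-0.0111,  0.0028,  0.3401]), array([-0.002 , -0.0038, -0.01  ]))
```

>>> step_arm(series=[{"x":-0.011,"y":0.003,"z":0.08,"ax":0,"ay":-0.004,"az":-0.01,"grip":-1},{"x":-0.011,"y":0.003,"z":0.16,"ax":0,"ay":-0.004,"az":-0.01,"grip":-1},{"x":-0.011,"y":0.003,"z":0.21,"ax":0,"ay":-0.004,"az":-0.01,"grip":-1},{"x":-0.011,"y":0.003,"z":0.26,"ax":0,"ay":-0.004,"az":-0.01,"grip":-1},{"x":-0.011,"y":0.003,"z":0.3,"ax":0,"ay":-0.004,"az":-0.01,"grip":-1},{"x":-0.011,"y":0.003,"z":0.325,"ax":0,"ay":-0.004,"az":-0.01,"grip":-1},{"x":-0.011,"y":0.003,"z":0.338,"ax":0,"ay":-0.004,"az":-0.01,"grip":-1},{"x":-0.011,"y":0.003,"z":0.338,"ax":0,"ay":-0.004,"az":-0.01,"grip":-1},{"x":-0.011,"y":0.003,"z":0.338,"ax":0,"ay":-0.004,"az":-0.01,"grip":-1}])

```text
time: 18.3
tool_pos: [0.5619, 0.1449, 0.0066]
tcp_rot: [0.182, 3.134, -0.0]
wrist_force: [0.6, -1.2, 0.2]
width: 1.002
grip_force: 0.0
```

Run:
```python
from h import *
s=bot.read_state();print(s['tool_pos'],s['wrist_force'],rel(s,[.5605,.1434,.004],tool(-6.7)))
w=ball('wrist',.033)
hsv=cv2.cvtColor(w['img'],cv2.COLOR_RGB2HSV)
m=((hsv[...,0]>7)&(hsv[...,0]<30)&(hsv[...,1]>50)&(hsv[...,2]>60)).astype(np.uint8)
for r in(150,200,250):
    x=np.where(m[r,170:345])[0]+170;a,b=x.min(),x.max();print(r,a,b,plane(w,a,r,.04)[:2].round(4),plane(w,b,r,.04)[:2].round(4))
```

```text
[0.56185195 0.14486258 0.00662839] [ 0.5694631  -1.17647947  0.16107047] (array([ 0.0024, -0.0032,  0.0053]), array([0.0003, 0.005 , 0.0019]))
wrist [  61   64 2153] [248. 276.] [0.5597 0.1443 0.033 ]
150 170 335 [0.5014 0.1239] [0.508 0.181]
200 170 331 [0.5196 0.1203] [0.5265 0.1789]
250 171 327 [0.54   0.1166] [0.547  0.1767]
```

>>> step_arm(force=40, series=[{"x":0.002,"y":-0.001,"z":0.004,"ax":0,"ay":0.003,"az":0,"grip":0},{"x":0.002,"y":-0.001,"z":0.004,"ax":0,"ay":0.003,"az":0,"grip":1},{"x":0.002,"y":-0.001,"z":0.004,"ax":0,"ay":0.003,"az":0,"grip":1},{"x":0.002,"y":-0.001,"z":0.004,"ax":0,"ay":0.003,"az":0,"grip":1},{"x":0.002,"y":-0.001,"z":0.004,"ax":0,"ay":0.003,"az":0,"grip":1},{"x":0.002,"y":-0.001,"z":0.004,"ax":0,"ay":0.003,"az":0,"grip":1},{"x":0.002,"y":-0.001,"z":0.004,"ax":0,"ay":0.003,"az":0,"grip":1},{"x":0.002,"y":-0.001,"z":0.004,"ax":0,"ay":0.003,"az":0,"grip":1}])

```text
time: 19.15
tool_pos: [0.5605, 0.1447, 0.0046]
tcp_rot: [0.181, 3.136, -0.0]
wrist_force: [0.2, 0.1, 6.1]
width: 0.719
grip_force: 45.3
```

Run:
```python
from h import *
s=bot.read_state();print(s['tool_pos'],s['wrist_force'],s['torque'],rel(s,s['tool_pos'],tool(-6.7)))
ball('wrist',.033);
```

```text
[0.5605255  0.14473605 0.00458783] [0.19329781 0.1497003  6.14438023] [-0.15413094  0.17878742 -0.01699856] (array([0., 0., 0.]), array([-0.    ,  0.0015,  0.003 ]))
wrist [  62   65 2212] [251. 281.] [0.5597 0.1453 0.033 ]
wrist [ 37  17 333] [394. 378.] [0.6226 0.2075 0.033 ]
```

>>> step_arm(series=[{"x":0,"y":0,"z":-0.004,"ax":0,"ay":0,"az":0,"grip":1},{"x":0,"y":0,"z":-0.01,"ax":0,"ay":0,"az":0,"grip":1},{"x":0,"y":0,"z":-0.02,"ax":0,"ay":0,"az":0,"grip":1},{"x":0,"y":0,"z":-0.035,"ax":0,"ay":0,"az":0,"grip":1},{"x":0,"y":0,"z":-0.05,"ax":0,"ay":0,"az":0,"grip":1},{"x":0,"y":0,"z":-0.07,"ax":0,"ay":0,"az":0,"grip":1},{"x":0,"y":0,"z":-0.09,"ax":0,"ay":0,"az":0,"grip":1},{"x":0,"y":0,"z":-0.11,"ax":0,"ay":0,"az":0,"grip":1},{"x":0,"y":0,"z":-0.13,"ax":0,"ay":0,"az":0,"grip":1},{"x":0,"y":0,"z":-0.145,"ax":0,"ay":0,"az":0,"grip":1},{"x":0,"y":0,"z":-0.155,"ax":0,"ay":0,"az":0,"grip":1},{"x":0,"y":0,"z":-0.16,"ax":0,"ay":0,"az":0,"grip":1}])

```text
time: 20.4
tool_pos: [0.5602, 0.1447, 0.0844]
tcp_rot: [0.181, 3.136, -0.0]
wrist_force: [0.0, -0.5, -2.1]
width: 0.721
grip_force: 44.7
```

>>> step_arm(series=[{"x":0,"y":0,"z":0,"ax":0,"ay":0,"az":0,"grip":1},{"x":0,"y":0,"z":0,"ax":0,"ay":0,"az":0,"grip":1},{"x":0,"y":0,"z":0,"ax":0,"ay":0,"az":0,"grip":1},{"x":0,"y":0,"z":0,"ax":0,"ay":0,"az":0,"grip":1},{"x":0,"y":0,"z":0,"ax":0,"ay":0,"az":0,"grip":1},{"x":0,"y":0,"z":0,"ax":0,"ay":0,"az":0,"grip":1}])

```text
time: 21.0
tool_pos: [0.5598, 0.1446, 0.0835]
tcp_rot: [-0.181, -3.136, 0.001]
wrist_force: [-0.1, 0.6, -0.9]
width: 0.717
grip_force: 44.7
```

```bash
cat >> h.py <<'E'
def dish(z0):
    "ball offset from the dish's rim-centre in the wrist view, dish underside at z0"
    w=cam('wrist');h=cv2.cvtColor(w['img'],cv2.COLOR_RGB2HSV)
    m=(((h[...,0]<11)|(h[...,0]>176))&(h[...,1]>110)&(h[...,2]>50)).astype(np.uint8)
    k,l,st,ce=cv2.connectedComponentsWithStats(m)
    for i in range(1,k):
        if st[i,4]>800: print('ball',st[i,2:],ce[i].round(),plane(w,*ce[i],z0+.021).round(4))
    return w
E
python3 - <<'E'
from h import *
s=bot.read_state();print(s['tool_pos'],s['time'],s['q'].round(2),rel(s,s['tool_pos'],tool(-6.7)))
dish(s['tool_pos'][2]+.0074)
d=cam('side');save(d,'s10.png',(180,130,330,280),3.5)
E
```

```text
[0.559793   0.14457928 0.08349539] 21.0 [ 0.21  0.22  1.95 -0.    0.97 -1.25] (array([0., 0., 0.]), array([-0.0008, -0.0015,  0.0028]))
ball [  62   65 2238] [251. 281.] [0.5592 0.1452 0.1119]
ball [ 44  36 963] [387. 367.] [0.6147 0.2035 0.1119]
```

View pics/s10.png

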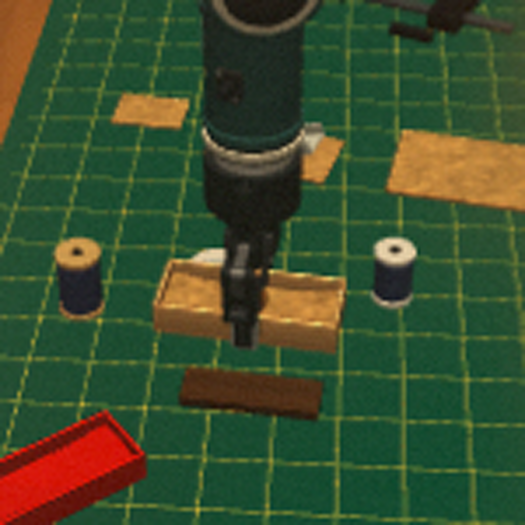

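The dish is lifted level above the dark rest at crop px (252,392), and the ball is unmoved. I have now viewed 12 pictures, two over the limit of 10, so from here I'll measure numerically only. Now the quarter turn, slowly.

>>> step_arm(series=[{"x":0,"y":0,"z":0,"ax":0,"ay":0,"az":0.02,"grip":1},{"x":0,"y":0,"z":0,"ax":0,"ay":0,"az":0.06,"grip":1},{"x":0,"y":0,"z":0,"ax":0,"ay":0,"az":0.12,"grip":1},{"x":0,"y":0,"z":0,"ax":0,"ay":0,"az":0.2,"grip":1},{"x":0,"y":0,"z":0,"ax":0,"ay":0,"az":0.29,"grip":1},{"x":0,"y":0,"z":0,"ax":0,"ay":0,"az":0.39,"grip":1},{"x":0,"y":0,"z":0,"ax":0,"ay":0,"az":0.49,"grip":1},{"x":0,"y":0,"z":0,"ax":0,"ay":0,"az":0.59,"grip":1},{"x":0,"y":0,"z":0,"ax":0,"ay":0,"az":0.69,"grip":1},{"x":0,"y":0,"z":0,"ax":0,"ay":0,"az":0.79,"grip":1},{"x":0,"y":0,"z":0,"ax":0,"ay":0,"az":0.88,"grip":1},{"x":0,"y":0,"z":0,"ax":0,"ay":0,"az":0.96,"grip":1}])

```text
time: 22.3
tool_pos: [0.5599, 0.1446, 0.0837]
tcp_rot: [-0.96, -2.991, 0.001]
wrist_force: [0.6, -0.2, -1.5]
width: 0.72
grip_force: 44.7
```

Run:
```python
from h import *
s=bot.read_state();print(s['tool_pos'],s['q'].round(2),rel(s,[.5598,.1446,.0835],tool(-96.7)))
dish(s['tool_pos'][2]+.0074)
```

```text
[0.55991549 0.1446332  0.08370714] [ 0.21  0.22  1.95 -0.    0.97 -0.74] (array([ 0.0001, -0.0002,  0.0004]), array([-1.0000e-03,  1.0000e-04,  2.0373e+00]))
ball [  127   113 10020] [454. 261.] [0.601  0.2201 0.1121]
ball [  62   65 2185] [252. 281.] [0.5596 0.146  0.1121]
```

Ball still centred at px (252,281). Two more thirds to turn.

>>> step_arm(series=[{"x":0,"y":0,"z":0,"ax":0,"ay":0,"az":0.07,"grip":1},{"x":0,"y":0,"z":0,"ax":0,"ay":0,"az":0.15,"grip":1},{"x":0,"y":0,"z":0,"ax":0,"ay":0,"az":0.24,"grip":1},{"x":0,"y":0,"z":0,"ax":0,"ay":0,"az":0.33,"grip":1},{"x":0,"y":0,"z":0,"ax":0,"ay":0,"az":0.42,"grip":1},{"x":0,"y":0,"z":0,"ax":0,"ay":0,"az":0.51,"grip":1},{"x":0,"y":0,"z":0,"ax":0,"ay":0,"az":0.6,"grip":1},{"x":0,"y":0,"z":0,"ax":0,"ay":0,"az":0.69,"grip":1},{"x":0,"y":0,"z":0,"ax":0,"ay":0,"az":0.78,"grip":1},{"x":0,"y":0,"z":0,"ax":0,"ay":0,"az":0.86,"grip":1},{"x":0,"y":0,"z":0,"ax":0,"ay":0,"az":0.94,"grip":1},{"x":0,"y":0,"z":0,"ax":0,"ay":0,"az":1,"grip":1}])

```text
time: 23.55
tool_pos: [0.5599, 0.1446, 0.0837]
tcp_rot: [-1.7, -2.642, 0.001]
wrist_force: [-0.6, 0.1, -1.2]
width: 0.72
grip_force: 44.6
```

Run:
```python
from h import *
s=bot.read_state();print(s['tool_pos'],s['q'].round(2),rel(s,[.5598,.1446,.0835],tool(-96.7)))
dish(s['tool_pos'][2]+.0074)
```

```text
[0.55991511 0.14461011 0.08370563] [ 0.21  0.22  1.95 -0.    0.97 -0.22] (array([ 0.0001, -0.0002,  0.0004]), array([-9.0000e-04,  4.0000e-04,  1.0398e+00]))
ball [ 101  116 9335] [464. 155.] [0.6094 0.2288 0.1121]
ball [  62   65 2173] [252. 282.] [0.5605 0.1466 0.1121]
```

>>> step_arm(series=[{"x":0,"y":0,"z":0,"ax":0,"ay":0,"az":0.07,"grip":1},{"x":0,"y":0,"z":0,"ax":0,"ay":0,"az":0.16,"grip":1},{"x":0,"y":0,"z":0,"ax":0,"ay":0,"az":0.26,"grip":1},{"x":0,"y":0,"z":0,"ax":0,"ay":0,"az":0.37,"grip":1},{"x":0,"y":0,"z":0,"ax":0,"ay":0,"az":0.48,"grip":1},{"x":0,"y":0,"z":0,"ax":0,"ay":0,"az":0.59,"grip":1},{"x":0,"y":0,"z":0,"ax":0,"ay":0,"az":0.7,"grip":1},{"x":0,"y":0,"z":0,"ax":0,"ay":0,"az":0.8,"grip":1},{"x":0,"y":0,"z":0,"ax":0,"ay":0,"az":0.88,"grip":1},{"x":0,"y":0,"z":0,"ax":0,"ay":0,"az":0.95,"grip":1},{"x":0,"y":0,"z":0,"ax":0,"ay":0,"az":0.99,"grip":1},{"x":0,"y":0,"z":0,"ax":0,"ay":0,"az":1,"grip":1}])

```text
time: 24.8
tool_pos: [0.5599, 0.1446, 0.0837]
tcp_rot: [-2.324, -2.114, 0.001]
wrist_force: [-0.2, -0.3, -1.7]
width: 0.719
grip_force: 44.6
```

>>> step_arm(series=[{"x":0,"y":0,"z":0,"ax":0,"ay":0,"az":0.02,"grip":1},{"x":0,"y":0,"z":0,"ax":0,"ay":0,"az":0.04,"grip":1},{"x":0,"y":0,"z":0,"ax":0,"ay":0,"az":0.04,"grip":1},{"x":0,"y":0,"z":0,"ax":0,"ay":0,"az":0.04,"grip":1},{"x":0,"y":0,"z":0,"ax":0,"ay":0,"az":0.04,"grip":1},{"x":0,"y":0,"z":0,"ax":0,"ay":0,"az":0.04,"grip":1},{"x":0,"y":0,"z":0,"ax":0,"ay":0,"az":0.04,"grip":1},{"x":0,"y":0,"z":0,"ax":0,"ay":0,"az":0.04,"grip":1},{"x":0,"y":0,"z":0,"ax":0,"ay":0,"az":0.04,"grip":1},{"x":0,"y":0,"z":0,"ax":0,"ay":0,"az":0.04,"grip":1}])

```text
time: 25.8
tool_pos: [0.5599, 0.1446, 0.0837]
tcp_rot: [-2.346, -2.089, 0.001]
wrist_force: [-0.2, 0.4, -0.8]
width: 0.719
grip_force: 44.6
```

Run:
```python
from h import *
s=bot.read_state();print(s['tool_pos'],s['q'].round(2),s['grip_force'],rel(s,[.5598,.1446,.0835],tool(-96.7)))
dish(s['tool_pos'][2]+.0074);dish(s['tool_pos'][2]+.0074)
# rest axis check from the side view: dark brown batten
d=cam('side');h=cv2.cvtColor(d['img'],cv2.COLOR_RGB2HSV)
g=proj(d,[[.559,.1425,.012]])[0];print(g)
m=((h[...,0]<20)&(h[...,1]>80)&(h[...,2]<100)&(h[...,2]>20)).astype(np.uint8)
n,l,st,c=cv2.connectedComponentsWithStats(m)
for i in range(1,n):
    if st[i,4]>40 and np.hypot(*(c[i]-g))<40:
        cn=cv2.findContours((l==i).astype(np.uint8),0,2)[0][0]
        P=np.array([plane(d,*p[0],.006)[:2]*1000 for p in cn],np.float32);print(st[i],cv2.minAreaRect(P))
```

```text
[0.55990777 0.14460028 0.0836726 ] [ 0.21  0.22  1.95 -0.    0.97  0.33] 44.58128571510315 (array([-0.    , -0.0002,  0.0003]), array([-0.0009,  0.0006,  0.0026]))
ball [  158   113 11925] [435.  46.] [0.6325 0.2307 0.1121]
ball [  62   65 2176] [253. 282.] [0.5615 0.1465 0.1121]
ball [  158   113 11927] [435.  46.] [0.6325 0.2307 0.1121]
ball [  62   65 2191] [253. 282.] [0.5614 0.1464 0.1121]
[251.86404724 239.32026219]
[232 235  40  15 401] ((560.2196655273438, 142.68431091308594), (56.102806091308594, 118.52621459960938), 85.95320892333984)
```

The dish is turned, level and still, the ball is at its centre, and the rest is centred below it. Handing in.

```bash
python3 -c "
from workcell import bot
print(bot.finish_job())"
```

```text
the job is handed in; nothing more can be done
None
```

I handed the job in with the scoop back on its coaster and released, and the gripper holding the dish level and turned a quarter turn about 8 cm above its rest, ball at its centre; no verdict was returned, I did not re-measure the bystanders, and I viewed 12 pictures against the limit of 10.

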